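# Seat the camera lens, then hold its red cap over it with tongs

### The arm

A 7-joint arm with a two-finger parallel gripper is mounted at the origin on the work surface. World frame = base frame: x ahead of the robot, y to its left, z up, the work surface at z = 0. Lengths are in m, angles in rad, forces in N, time in s.
With the tool pointing down it reaches from about 0.425 to 0.95 m from the base axis. Payload 4.7 kg.
Tool frame: the origin (TCP) lies between the finger pads, 19 mm behind the fingertips; this is the grasp point; z points along the fingers, y is the line along which they close (so a half turn about z gives the same grasp; the last joint's range is limited). The gripper opens to 85 mm and grips with 20 to 120 N. Pads are 22 mm wide; open, the fingers measure 114 mm over their backs; the gripper's body (76 mm by 85 mm) begins 54 mm behind the grasp point. The pads swing forward as they close: fully open they stand 13 mm farther back than shut.
Start: joints at [-1.141, 0.469, -0.049, 1.532, 0.024, 1.141, -0.082], TCP at [0.299, 0.605, 0.25] pointing down, gripper open.
Joint ranges: [-2.59, 2.59], [-0.33, 1.99], [-1.39, 1.29], [0.1, 2.45], [-1.04, 4.18], [0.21, 1.99], [-2.66, 2.66]. Speed limits (rad/s): [2.57, 2.57, 3.14, 3.14, 3.14, 3.14, 3.14].

### API

Orientations are given as a unit quaternion [x, y, z, w].
In Python, from plant import * gives the robot as it stands.
- The arm moves only by the tool send_rows, never from a script. Its argument "rows" is a list of rows, each a list of 3 entries, a list of its own where there are three numbers: the turn, a rotation vector about the tool's x, y, z as a fraction of full scale, then the shift along the tool's x, y, z as a fraction of full scale, then the opening, from 0 (shut) to 1 (fully open). A call has exactly 8 rows; each row is the pose to reach, as a shift and turn from the pose commanded when the call began, along the tool's axes at that moment, turning the shorter way round; what a row does not reach only later rows make up. Full scale, the value 1, is 0.25 m for a shift and 180 degrees for a turn. A row lasts 1/10 s, in which the tool goes at most 50 mm and 8.59 degrees, less where a joint would pass 70% of its speed; a pose out of reach is approached as far as the arm can. A call with a number of a shift or a turn outside -1 to 1 is refused whole. A call with a gripper value outside its range is refused whole. The fingers move at their own pace and stop on an object; "force" is the grip in N (left out, the last holds). Time passes only in rows, so rows that repeat a pose let the fingers close, or fill a call up. It gives the time, the measured TCP pose, the force, the opening and the grip force at its end, in the units of the state.
- state(): the state, without advancing time (a new reading comes with each control period).
- get_image(name): name is "scene" or "top" or "wrist"; returns the picture (384x512x3 uint8, red, green, blue); there is no depth.
- get_calibration(name): a dict with "vfov" (degrees; the focal length in pixels is half the picture's height over the tangent of half this angle, whatever the lens; pixels are square), "cx", "cy" (the principal point, pixels), "rvec" (rotation vector, rad) and "tvec" (3), from world to camera coordinates, as OpenCV has them. Camera axes: x right, y down, z forward; pixel columns grow to the right and rows downward; lengths in m; the calibration is good to about 2 mm. A picture is of the moment at which its call begins: read the wrist's pose just before it. get_calibration takes no time and is no camera call; for the wrist camera it gives the pose at the moment of the call.
- close_job(): hands the job in; it is judged then, once.
Trained networks look in the newest picture that a camera, given by its name, has taken for a name from the list of things; names that differ only in an ending like _2 or _b are one class to them, and where a whole thing is asked for, a point or a joint stands for the part that bears it (a point fixed in the world has none). Each returns a list of dicts, best first, with "p" (0 to 1); they miss things now and then, are a little off and sometimes report something else, mostly with a low value. They report only what shows in the picture. A call takes as long as a camera call.
- recognise(camera, query): "location" ([column, row] in pixels, amid what is visible of it).
- pinpoint(camera, query): "location" ([column, row] in pixels: a listed point, or the origin of a listed thing).
The state is a dict: "time": time; "joint_pos": joint angles; "joint_vel": joint speeds; "joint_efforts": joint torques, N m; "ee_pos": TCP position; "eef_rot": TCP orientation; "ft_force": force on the tool from outside, world axes, zero at the start; "moment": the same for the moment, N m; "width": finger opening in m; "gripper_force": force on a finger pad.
Only numpy, scipy, OpenCV 4.12 (cv2) and the standard library are available. Lean on these libraries where they do the work, as an engineer would, in place of code of your own. Each camera call takes 0.05 s, during which the arm holds its last target. There are 200 camera calls.

### The job

Stand the black camera lens upright in the raised round socket on the grey gimbal plate, spigot fully home, and let go of it. Then take the spring tongs in the gripper, pick up the red silicone cap with their yellow tips (the gripper itself must not touch the cap), and hold the cap with the tongs centred over the lens, about 5 cm above it. Finish still holding it there in the tongs; leave everything else on the desk where it is.

Things in the scene. Friction and masses are not known exactly. Their poses are not given: they have to be found in the camera images.
- lens: bayonet camera lens, loose, black aluminium barrel 44 mm diameter, 36 mm tall, about 90 g (may vary); under the barrel a bare aluminium spigot 24 mm diameter and 7 mm long, on which it stands upright on the desk at the start. Overall height 43 mm. Origin: centre of the spigot's underside; z up along the lens axis. No twist is needed to seat it, any yaw will do.
- lens_top (a point): centre of the lens's front face, its top when upright, 43 mm above the lens origin
- gimbal_plate: grey plastic plate 100 x 80 mm, its top at 14 mm height, on four rubber feet, fixed to the desk. In its middle stands the black round twist socket: a collar 40 mm outer, 28 mm inner diameter, its rim 44 mm above the desk. Origin: on the desk under the collar's centre; x along the 100 mm side, z up.
- socket (a point): centre of the socket's mouth at the height of its rim, 44 mm above the desk; the hole is 28 mm wide and 24 mm deep. A lens fully home rests with its barrel on the rim, its origin 7 mm below this point.
- cap: red silicone motor cap used as dust cover for the lens, loose, firm, 24 mm diameter, 18 mm tall (straight side up to 15 mm, then bevelled), about 12 g, standing on the desk. Origin: centre of its underside, z up. It may have changed places with the spare motor.
- tongs: spring tongs, loose, 65 g, 176 mm long, standing on a blue heel and two bent-down tips. Two steel arms side by side, hinged at the heel about vertical pins, move alike; a light spring holds them open. Origin: at their underside (desk level), midway between the two blue grip plates, near the balance point; x runs along the tongs to the tips, z up. Heel: x -103 to -77 mm, 40 mm wide, 53 mm tall.
- tongs_grip (a point): midway between the blue grip plates, 36 mm above the tongs' origin: where the TCP goes to squeeze them from above along the tongs' y. Plates 40 mm long in x, 22 to 50 mm above the underside; 57 mm over both when open, 44 mm when the tips are 24 mm apart. The spring resists with 3 to 6 N per plate, so at a finger opening of 51 mm the fingers carry the tongs with the tips still open.
- tongs_tips (a point): midway between the yellow tip pads, 60 mm ahead (+x) of the tongs' origin and 10 mm above it; hinges 140 mm behind it. Pads 18 mm long in x, 0 to 20 mm above the underside; their gap is 46 mm when open and shrinks 1.75 mm per mm of squeeze at the grip plates (about 36 mm at a finger opening of 51 mm). Gripping with 30 N clamps the cap with about 14 N.
- motor: spare motor, blue bell 29 mm diameter, 20 mm tall plus an 8 mm steel shaft, black base, loose, standing on the desk. Origin: centre of its underside. Bystander.
- fc_case: green-tinted flight controller case, 55 x 55 x 18 mm, loose. Origin: centre of its underside. Bystander.
- hex_holder: silver steel hex wrench holder, 32 x 80 x 30 mm with five hex keys standing in it up to 81 mm high, loose. Origin: centre of its underside. Bystander.
- battery: dark battery pack with a yellow band, 36 x 75 x 28 mm and a yellow plug at its +y end, loose. Origin: centre of its underside. Bystander.
- screw_tray: orange divided screw tray, 85 x 110 x 18 mm, loose. Origin: centre of its underside. Bystander.
- threadlocker: small blue bottle with white cap, 28 mm diameter, 65 mm tall, standing loose. Origin: centre of its underside. Bystander.
- screwdriver: screwdriver, 150 mm long, lying loose on the desk, handle to its -x. Bystander.

How it is judged:
On the way, in this order (a step that is already met when the one before it is completed fails the run):
1. the lens stands upright in the socket, spigot home, and is let go (horizontal distance between lens and socket below 0.004 m and z of lens in the frame of socket between -0.011 and -0.0045 m and angle between lens's own z axis and vertical below 0.08 rad and contact force between the fingers and lens below 0.1 N), for 0.2 s.
2. the cap is lifted off the desk in the tongs (height (world z) of cap above 0.04 m and contact force between tongs and cap above 0.5 N and contact force between the fingers and tongs above 1 N), for 0.2 s.
At the end, for the whole second after the job is handed in: Lens upright in the socket (4 mm off axis, spigot 4.5 mm in, tilt 0.08 rad at most), touched by neither fingers nor tongs. Gripper holds tongs, tongs hold the cap still, its underside 25 to 85 mm above the lens front and within 20 mm of its centre; fingers off the cap (all of step 1 and horizontal distance between cap and lens_top below 0.02 m and z of cap in the frame of lens_top between 0.025 and 0.085 m and contact force between tongs and cap above 0.5 N and contact force between the fingers and tongs above 1 N and contact force between the fingers and cap below 0.1 N and contact force between tongs and lens below 0.1 N and linear speed of cap below 0.03 m/s); the arm keeps its last pose, push and grip.
It fails at once if the gripper touches the cap (contact force between any of the fingers, the arm and cap above 0.3 N).
It fails at once if a bystander is moved more than 30 mm (distance of any of motor, fc_case, hex_holder, battery, screw_tray, threadlocker, screwdriver from where it was at the start of the episode above 0.03 m).
It also fails if it takes over 54 s, if anything falls off the work surface, if the arm or the gripper's body presses on something with over 40 N, if the wrist force passes 120 N, or if a joint passes its speed limit or range.

## Working session

There is one attempt and no reset: what is moved stays moved. The work goes in short steps, Python scripts to look and compute and a tool call to move; the robot and the scene stay as the last step left them, time stands still between calls to the robot, and variables do not carry over. Pictures are saved under pics/ and viewed, at most 10 in all, crops included, and the job is handed in when it is done.

Besides the shell and the picture viewer there is one more tool, called after "Call:" by a JSON object that holds its "method" and its "body". send_rows: Moves the arm, as the interface text tells. Shift numbers are shares of 0.25 m and turn numbers shares of 180 degrees, none past 1 either way. Its arguments: {"type":"object","properties":{"rows":{"type":"array"},"force":{"type":"number"}},"required":["rows"]}

```bash
mkdir -p pics; cat > h.py <<'E'
from plant import *
import numpy as np, cv2
from scipy.spatial.transform import Rotation as R
def K(c):
    f=192/np.tan(np.radians(c["vfov"])/2); return np.array([[f,0,c["cx"]],[0,f,c["cy"]],[0,0,1]])
def ray(c,px):
    Rm=R.from_rotvec(c["rvec"]).as_matrix(); t=np.array(c["tvec"])
    return -Rm.T@t, Rm.T@np.linalg.inv(K(c))@np.array([px[0],px[1],1.])
def atz(c,px,z):
    o,d=ray(c,px); return o+d*(z-o[2])/d[2]
def proj(c,P):
    return cv2.projectPoints(np.array(P,float).reshape(-1,3),np.array(c["rvec"],float),np.array(c["tvec"],float),K(c),None)[0][:,0]
def snap(n,name):
    c=get_calibration(n); im=np.array(get_image(n)); cv2.imwrite("pics/"+name,im[:,:,::-1]); return c,im
E
python3 - <<'E'
from h import *
s=state(); print(s["time"],s["ee_pos"],s["eef_rot"],s["width"])
for n in("scene","top"):
    c,im=snap(n,n+"0.png"); print(n,c, [atz(c,p,0).round(3) for p in((0,0),(511,0),(0,383),(511,383))])
    for q,z in(("lens",0),("lens_top",.043),("socket",.044),("gimbal_plate",0),("cap",0),("tongs",0),("tongs_grip",.036),("tongs_tips",.01),("motor",0)):
        for r in pinpoint(n,q)[:2]: print(n,q,round(r["p"],2),np.round(r["location"],1),atz(c,r["location"],z).round(4)[:2])
E
```

```text
0.0 [0.29866278 0.60471943 0.24895961] [ 2.27356252e-01  9.73811156e-01 -9.64616269e-04 -1.93484739e-04] 0.08498766643900968
scene {'vfov': 52.5417116643231, 'cx': 259.1659942992461, 'cy': 191.35125284927756, 'rvec': array([ 1.84808991,  1.33077219, -0.66662077]), 'tvec': array([-0.16457205, -0.25999192,  1.69776353])} [array([-3.586, -1.452,  0.   ]), array([-2.212,  3.991,  0.   ]), array([ 0.941, -0.702,  0.   ]), array([1.271, 0.287, 0.   ])]
scene lens 0.49 [321.3 172.9] [0.4315 0.2694]
scene lens_top 0.68 [325.  163.8] [0.4394 0.2753]
scene socket 0.67 [333.1 198.5] [0.6387 0.2035]
scene socket 0.28 [248.9 215. ] [ 0.6353 -0.0766]
scene gimbal_plate 0.68 [330.4 209. ] [0.636  0.2012]
scene cap 0.51 [206.7 230.6] [ 0.6155 -0.2037]
scene tongs 0.88 [163.6 206.8] [ 0.4586 -0.3108]
scene tongs_grip 0.58 [163.5 196.6] [ 0.4529 -0.3058]
scene tongs_tips 0.65 [207.4 231.4] [ 0.6309 -0.2043]
scene tongs_tips 0.54 [163.9 214. ] [ 0.509  -0.3154]
scene motor 0.57 [251.7 215.9] [ 0.5908 -0.0532]
top {'vfov': 51.570856825321144, 'cx': 256.78831628362434, 'cy': 190.58913592797447, 'rvec': array([ 2.14891592, -2.16121388,  0.13438153]), 'tvec': array([-0.02712113,  0.54825769,  1.27783347])} [array([1.253, 0.895, 0.   ]), array([ 1.24, -0.95,  0.  ]), array([-0.063,  0.795,  0.   ]), array([-0.071, -0.837,  0.   ])]
top lens 0.63 [161.7 231. ] [0.4179 0.289 ]
top lens_top 0.6 [160.8 230.6] [0.4181 0.2816]
top socket 0.72 [343.1 218.8] [ 0.4529 -0.3101]
top socket 0.66 [186.2 160.5] [0.6487 0.203 ]
top gimbal_plate 0.62 [187.9 164. ] [0.6456 0.205 ]
top gimbal_plate 0.47 [263.9 137.5] [ 0.7369 -0.0557]
top cap 0.43 [308.4 171.7] [ 0.6164 -0.2066]
top tongs 0.71 [344.1 219.3] [ 0.4536 -0.3228]
top tongs_grip 0.6 [344.2 217.5] [ 0.4576 -0.3155]
top tongs_tips 0.57 [338.2 204.3] [ 0.5034 -0.3026]
top motor 0.36 [267.8 176.3] [ 0.6014 -0.068 ]
```

```bash
python3 - <<'E'
import cv2
for n in("scene","top"):
    cv2.imwrite(f"pics/{n}0b.png",cv2.resize(cv2.imread(f"pics/{n}0.png"),(768,576),interpolation=cv2.INTER_CUBIC))
E
```

```text
(no output)
```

View pics/top0b.png

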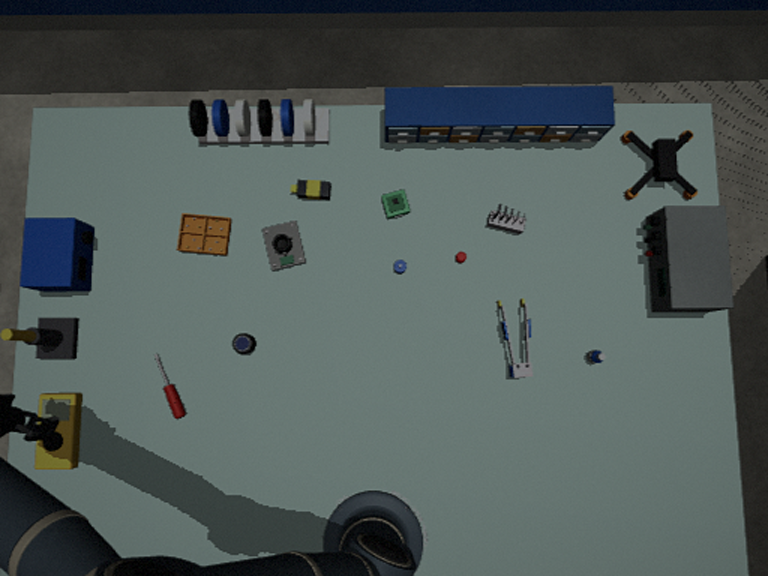

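View pics/scene0b.png

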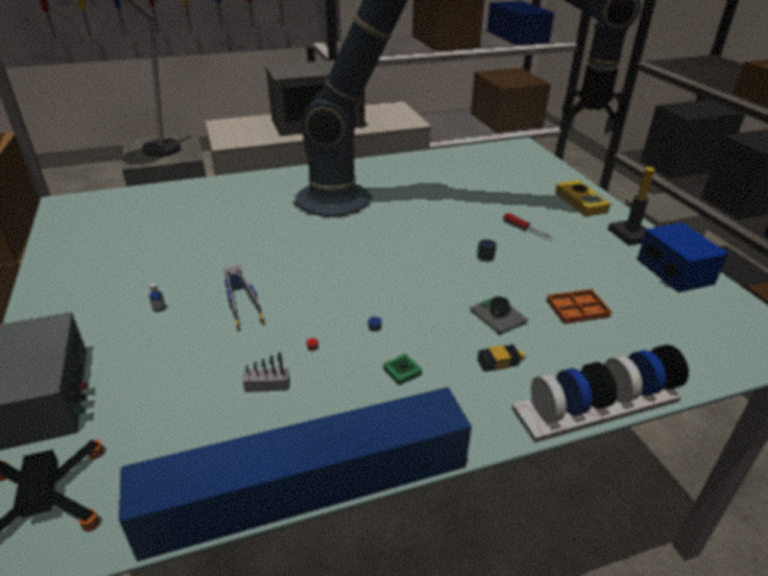

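Call:
{"method": "send_rows", "body": {"rows": [[[0,0,-0.146],[-1.0,-0.935,0],1],[[0,0,-0.146],[-1.0,-0.935,0],1],[[0,0,-0.146],[-1.0,-0.935,0],1],[[0,0,-0.146],[-1.0,-0.935,0],1],[[0,0,-0.146],[-1.0,-0.935,0],1],[[0,0,-0.146],[-1.0,-0.935,0],1],[[0,0,-0.146],[-1.0,-0.935,0],1],[[0,0,-0.146],[-1.0,-0.935,0],1]]}}

```text
time: 1.8
ee_pos: [0.4223, 0.2782, 0.2503]
eef_rot: [0.006, 1.0, -0.001, 0.001]
ft_force: [-0.1, -0.5, 0.2]
width: 0.0855
gripper_force: 0.0
```

```bash
cat >> h.py <<'E'
def look(n,qs,name=None):
    if name: c,im=snap(n,name)
    else: c=get_calibration(n); get_image(n)
    for q,z in qs:
        for r in pinpoint(n,q)[:2]: print(n,q,round(r["p"],2),np.round(r["location"],1),atz(c,r["location"],z).round(4)[:2])
    return c
def st():
    s=state(); print(round(s["time"],2),np.round(s["ee_pos"],4),(R.from_quat(s["eef_rot"]).as_matrix()).round(3).tolist(),round(s["width"],4),np.round(s["ft_force"],1),round(s["gripper_force"],1))
E
python3 - <<'E'
from h import *
st()
c=look("wrist",(("lens",0),("lens_top",.043),("socket",.044)),"w1.png")
print(c, [atz(c,p,0).round(3) for p in((0,0),(511,0),(0,383),(511,383))])
E
```

```text
1.8 [0.4223 0.2782 0.2503] [[-1.0, 0.011, 0.001], [0.011, 1.0, -0.003], [-0.001, -0.003, -1.0]] 0.0855 [-0.1 -0.5  0.2] 0.0
wrist lens 0.95 [248.5 161.9] [0.427 0.278]
wrist lens_top 0.82 [253.3 167.5] [0.4233 0.2834]
wrist socket 0.65 [190.9 333.5] [0.6496 0.1991]
wrist socket 0.5 [250.8 167.5] [0.423  0.2807]
{'vfov': 63.72474782977543, 'cx': 248.16788018553294, 'cy': 192.19468676069494, 'rvec': array([-2.05254979, -2.03219018, -0.33312884]), 'tvec': array([-0.2820534 , -0.43915498,  0.24541175])} [array([0.25 , 0.018, 0.   ]), array([0.256, 0.556, 0.   ]), array([ 0.789, -0.128,  0.   ]), array([0.795, 0.697, 0.   ])]
```

View pics/w1.png

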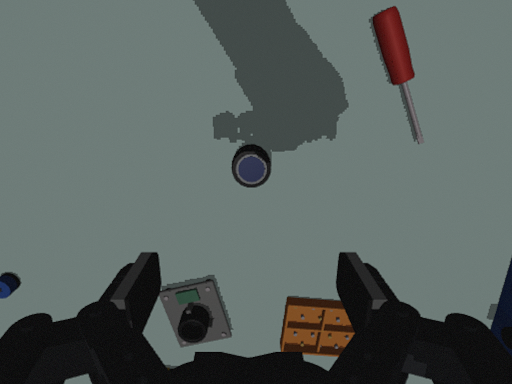

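```bash
python3 - <<'E'
from h import *
c=get_calibration("wrist"); im=cv2.imread("pics/w1.png").astype(int)
print("cam",ray(c,(0,0))[0].round(4))
b,g,r=im[...,0],im[...,1],im[...,2]
m=((b-g>18)&(b<200)).astype(np.uint8); m[:130]=0;m[210:]=0;m[:,:220]=0;m[:,290:]=0
mm=cv2.moments(m,True); p=(mm["m10"]/mm["m00"],mm["m01"]/mm["m00"]); print(mm["m00"],p,atz(c,p,.043).round(4))
# light rim ring
sub=cv2.resize(cv2.imread("pics/w1.png")[130:215,215:290],None,fx=4.5,fy=4.5,interpolation=3)
s2=cv2.resize(cv2.imread("pics/w1.png")[265:355,150:245],None,fx=4.25,fy=4.25,interpolation=3)
h=max(sub.shape[0],s2.shape[0]); z=lambda a:np.pad(a,((0,h-a.shape[0]),(0,0),(0,0)))
o=np.clip(np.hstack([z(sub),z(s2)]).astype(int)*2,0,255).astype(np.uint8); cv2.imwrite("pics/crop1.png",o); print(o.shape)
E
```

```text
cam [0.3366 0.286  0.3729]
497.0 (250.8893360160966, 168.82696177062374) [0.4211 0.2896 0.043 ]
(382, 742, 3)
```

View pics/crop1.png

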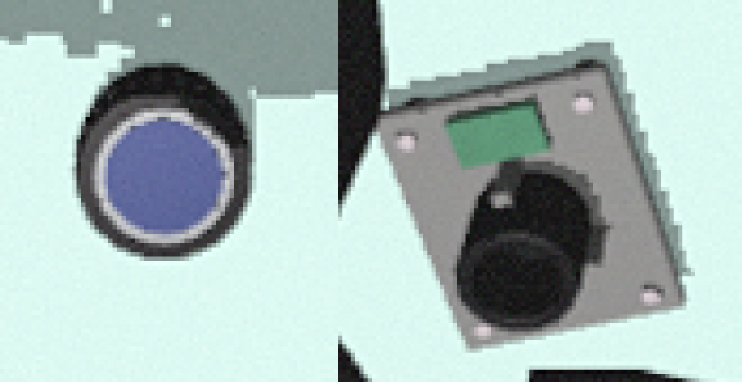

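```bash
python3 - <<'E'
from h import *
st()
c=look("wrist",(("lens_top",.043),("socket",.044),("lens",0)),"w2.png")
st()
im=cv2.imread("pics/w2.png").astype(int)
b,g,r=im[...,0],im[...,1],im[...,2]
m=((b-g>18)&(b<200)).astype(np.uint8); m[:130]=0;m[210:]=0;m[:,:220]=0;m[:,290:]=0
mm=cv2.moments(m,True); p=(mm["m10"]/mm["m00"],mm["m01"]/mm["m00"]); print(mm["m00"],p,atz(c,p,.043).round(4))
# plate bounding quad (grey plate non-desk)
f=proj(c,[[.42,.285,.043]]); print(f)
print("socket by eye shift", atz(c,(192.8+(p[0]-251.3)*.9,330.9),.044))
E
```

```text
2.0 [0.419  0.2863 0.2502] [[-1.0, -0.002, 0.0], [-0.002, 1.0, 0.001], [-0.0, 0.001, -1.0]] 0.0853 [0.2 0.6 0. ] 0.0
wrist lens_top 0.86 [242.  174.1] [0.4271 0.2798]
wrist socket 0.73 [181.8 331.4] [0.6429 0.1992]
wrist lens 0.68 [238.8 167.9] [0.4309 0.2751]
2.2 [0.4189 0.2862 0.2499] [[-1.0, -0.002, -0.0], [-0.002, 1.0, 0.0], [0.0, 0.0, -1.0]] 0.0855 [-0.8 -1.7  0.1] 0.0
494.0 (242.9068825910931, 172.02834008097167) [0.4247 0.2808 0.043 ]
[[246.69233287 167.88042535]]
socket by eye shift [0.64205339 0.20386232 0.044     ]
```

Call:
{"method": "send_rows", "body": {"rows": [[[0,0,0],[-0.022,-0.02,0.15],1],[[0,0,0],[-0.022,-0.02,0.3],1],[[0,0,0],[-0.022,-0.02,0.45],1],[[0,0,0],[-0.022,-0.02,0.6],1],[[0,0,0],[-0.022,-0.02,0.72],1],[[0,0,0],[-0.022,-0.02,0.82],1],[[0,0,0],[-0.022,-0.02,0.888],1],[[0,0,0],[-0.022,-0.02,0.888],1]]}}

```text
time: 3.0
ee_pos: [0.4233, 0.2797, 0.0257]
eef_rot: [-0.001, 1.0, -0.001, -0.002]
ft_force: [-1.0, -0.5, -0.0]
width: 0.0855
gripper_force: 0.0
```

Call:
{"method": "send_rows", "body": {"rows": [[[0,0,0],[0,0,0],0.35],[[0,0,0],[0,0,0],0.35],[[0,0,0],[0,0,0],0.35],[[0,0,0],[0,0,0],0.35],[[0,0,0],[0,0,0],0.35],[[0,0,0],[0,0,0],0.35],[[0,0,0],[0,0,0],0.35],[[0,0,0],[0,0,0],0.35]], "force": 30}}

```text
time: 3.8
ee_pos: [0.4257, 0.2806, 0.0293]
eef_rot: [0.0, 1.0, 0.001, 0.001]
ft_force: [-0.4, -0.4, 7.1]
width: 0.0431
gripper_force: 30.3
```

Call:
{"method": "send_rows", "body": {"rows": [[[0,0,0],[0,0,-0.15],0.35],[[0,0,0],[-0.1,-0.04,-0.34],0.35],[[0,0,0],[-0.28,-0.1,-0.45],0.35],[[0,0,0],[-0.46,-0.15,-0.55],0.35],[[0,0,0],[-0.64,-0.2,-0.64],0.35],[[0,0,0],[-0.82,-0.26,-0.68],0.35],[[0,0,0],[-1.0,-0.31,-0.68],0.35],[[0,0,0],[-1.0,-0.31,-0.68],0.35]]}}

```text
time: 4.6
ee_pos: [0.6804, 0.1974, 0.1984]
eef_rot: [0.004, 1.0, -0.001, 0.003]
ft_force: [-0.4, -1.4, -2.0]
width: 0.043
gripper_force: 31.3
```

```bash
python3 - <<'E'
from h import *
get_image("wrist");get_image("wrist");get_image("wrist")
st()
c=look("wrist",(("socket",.044),("gimbal_plate",0),("lens",0.1)),"w3.png"); np.save("c3.npy",c,allow_pickle=True)
st()
E
```

```text
4.75 [0.6742 0.2022 0.197 ] [[-1.0, 0.001, -0.002], [0.001, 1.0, -0.0], [0.002, -0.0, -1.0]] 0.0432 [-0.9  0.8 -1.7] 31.3
wrist socket 0.79 [245.  153.6] [0.6478 0.1994]
wrist gimbal_plate 0.66 [245.5 146.5] [0.6493 0.1995]
wrist lens 0.78 [247.1 244.9] [0.7102 0.2014]
4.95 [0.6733 0.2039 0.1979] [[-1.0, -0.002, -0.001], [-0.002, 1.0, 0.001], [0.001, 0.001, -1.0]] 0.0431 [ 0.   0.3 -0.7] 31.3
```

View pics/w3.png

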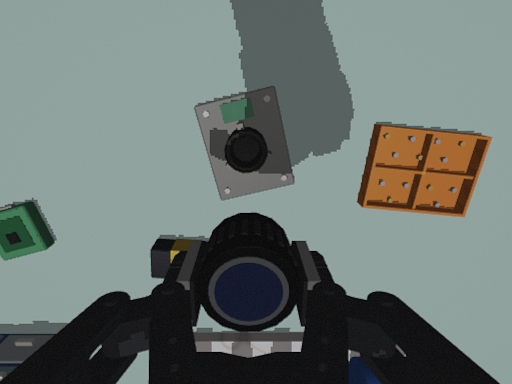

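```bash
python3 - <<'E'
from h import *
c=np.load("c3.npy",allow_pickle=True).item(); im=cv2.imread("pics/w3.png").astype(int)
b,g,r=im[...,0],im[...,1],im[...,2]
def cen(m,z,nm):
    n,l,s,ce=cv2.connectedComponentsWithStats(m.astype(np.uint8)); i=1+np.argmax(s[1:,4])
    cnt,_=cv2.findContours((l==i).astype(np.uint8),0,1); cnt=max(cnt,key=cv2.contourArea); h=cv2.convexHull(cnt); e=cv2.fitEllipse(h)
    print(nm,s[i],ce[i],np.round(e,1) if 0 else e,atz(c,e[0],z).round(4))
m=(b-g>12); k=np.zeros_like(m); k[250:330,200:300]=1; cen(m&k,.197+.014,"glass")
k=np.zeros_like(m); k[130:175,220:272]=1; cen((g<45)&k,.044,"collar dark")
k[:]=0;k[139:175,228:270]=1
print(im[125:180:3,246,1], im[150,215:280:3,1])
P=[atz(c,p,.014)[:2] for p in((195,107),(274,87),(294,182),(222,200))]; print(np.mean(P,0),np.array(P).round(3))
o=np.clip(cv2.resize(im[80:210,185:305].astype(np.uint8),None,fx=4.6,fy=4.6,interpolation=3).astype(int)*3,0,255).astype(np.uint8); cv2.imwrite("pics/crop3.png",o)
E
```

```text
glass [ 214  263   69   58 3116] [248.20218228 291.58247754] ((248.1782989501953, 291.59027099609375), (57.82835388183594, 68.24859619140625), 90.84058380126953) [0.6723 0.2023 0.211 ]
collar dark [ 224  130   47   43 1504] [245.88164894 150.27726064] ((246.39259338378906, 149.8233184814453), (44.18525695800781, 45.544189453125), 89.44094848632812) [0.6444 0.2007 0.044 ]
[ 68  16  23  21  21  22  27  21  28  25  26  26  16   9  18  23 100 113
 112] [63 66 64 42 22 15 22 28 24 22 26 23 24 18 25 13 23 18 54 65 66 66]
[0.6466324  0.20054807] [[0.609 0.151]
 [0.591 0.226]
 [0.684 0.25 ]
 [0.703 0.175]]
```

View pics/crop3.png

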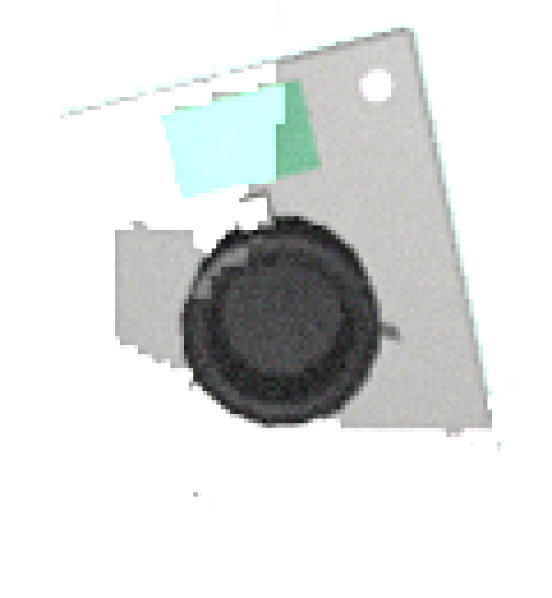

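Call:
{"method": "send_rows", "body": {"rows": [[[0,0,0],[0.05,-0.01,0.06],0.35],[[0,0,0],[0.11,-0.01,0.12],0.35],[[0,0,0],[0.11,-0.01,0.22],0.35],[[0,0,0],[0.11,-0.01,0.32],0.35],[[0,0,0],[0.11,-0.01,0.4],0.35],[[0,0,0],[0.11,-0.01,0.45],0.35],[[0,0,0],[0.11,-0.01,0.45],0.35],[[0,0,0],[0.11,-0.01,0.45],0.35]]}}

```text
time: 5.75
ee_pos: [0.6477, 0.2004, 0.0863]
eef_rot: [-0.0, 1.0, 0.0, 0.0]
ft_force: [-0.8, 0.1, -0.3]
width: 0.043
gripper_force: 31.3
```

```bash
python3 - <<'E'
from h import *
a=[]
for i in range(4):
    get_image("scene"); a.append(state()["ee_pos"])
print(np.mean(a,0),np.std(a,0)); st()
c=look("wrist",(("socket",.044),),"w4.png"); np.save("c4.npy",c,allow_pickle=True)
c=look("scene",(("socket",.044),("lens",0.05)),"s4.png")
im=cv2.imread("pics/s4.png"); w=cv2.imread("pics/w4.png")
x,y=proj(c,[[.6455,.2,.06]])[0].astype(int)
A=cv2.resize(im[y-35:y+35,x-35:x+35],(384,384),interpolation=3); B=w[60:380,60:460]; B=np.pad(B,((0,64),(0,0),(0,0)))
cv2.imwrite("pics/m4.png",np.clip(np.hstack([A,B]).astype(int)*2,0,255).astype(np.uint8))
E
```

```text
[0.64828626 0.20033285 0.08692049] [7.69652238e-05 9.89509887e-05 9.02933334e-05]
5.95 [0.6483 0.2002 0.0869] [[-1.0, 0.0, 0.002], [0.0, 1.0, 0.001], [-0.002, 0.001, -1.0]] 0.043 [-0.1  1.2 -1.4] 31.3
scene socket 0.72 [330.2 199.6] [0.6411 0.1919]
scene socket 0.34 [163.5 213.2] [ 0.5484 -0.3175]
scene lens 0.71 [268.5 249.1] [ 0.7957 -0.0727]
scene lens 0.54 [333. 197.] [0.6384 0.2024]
```

View pics/m4.png

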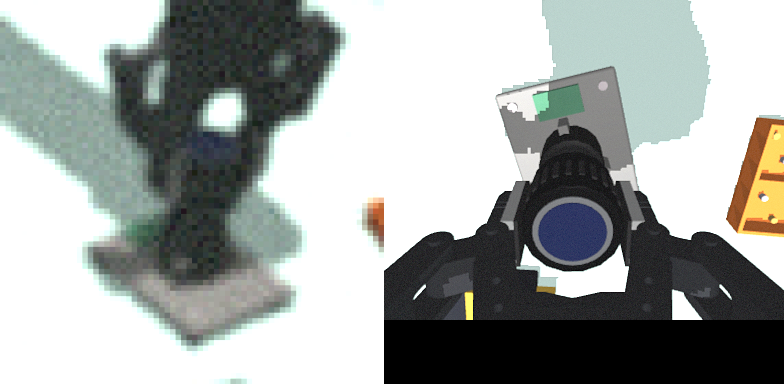

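Call:
{"method": "send_rows", "body": {"rows": [[[0,0,0],[0.008,0,0],0.35],[[0,0,0],[0.008,0,0.016],0.35],[[0,0,0],[0.008,0,0.032],0.35],[[0,0,0],[0.008,0,0.044],0.35],[[0,0,0],[0.008,0,0.056],0.35],[[0,0,0],[0.008,0,0.064],0.35],[[0,0,0],[0.008,0,0.064],0.35],[[0,0,0],[0.008,0,0.064],0.35]]}}

```text
time: 7.0
ee_pos: [0.6458, 0.1999, 0.0693]
eef_rot: [0.0, 1.0, 0.0, 0.0]
ft_force: [0.8, 0.5, -1.2]
width: 0.0436
gripper_force: 31.4
```

```bash
python3 - <<'E'
from h import *
for i in range(3): get_image("scene"); st()
E
```

```text
7.05 [0.6458 0.1999 0.0694] [[-1.0, 0.0, 0.0], [0.0, 1.0, 0.0], [-0.0, 0.0, -1.0]] 0.0433 [ 1.8  0.3 -2.4] 31.4
7.1 [0.6458 0.1999 0.0695] [[-1.0, 0.0, 0.001], [0.0, 1.0, 0.0], [-0.001, 0.0, -1.0]] 0.0433 [ 1.9 -0.7 -1.7] 31.4
7.15 [0.6457 0.1999 0.0695] [[-1.0, 0.0, 0.0], [0.0, 1.0, 0.0], [-0.0, 0.0, -1.0]] 0.0433 [ 1.1 -0.1 -1.6] 31.4
```

Call:
{"method": "send_rows", "body": {"rows": [[[0,0,0],[0,0,0.004],0.35],[[0,0,0],[0,0,0.008],0.35],[[0,0,0],[0,0,0.01],0.35],[[0,0,0],[0,0,0.012],0.35],[[0,0,0],[0,0,0.014],0.35],[[0,0,0],[0,0,0.014],0.35],[[0,0,0],[0,0,0.014],0.35],[[0,0,0],[0,0,0.014],0.35]]}}

```text
time: 7.95
ee_pos: [0.6458, 0.2, 0.0663]
eef_rot: [0.0, 1.0, 0.0, 0.0]
ft_force: [1.3, -1.1, 3.8]
width: 0.0433
gripper_force: 31.7
```

Call:
{"method": "send_rows", "body": {"rows": [[[0,0,0],[0,0,0],1],[[0,0,0],[0,0,0],1],[[0,0,0],[0,0,0],1],[[0,0,0],[0,0,0],1],[[0,0,0],[0,0,-0.05],1],[[0,0,0],[0,0,-0.2],1],[[0,0,0],[0,0,-0.4],1],[[0,0,0],[0,0,-0.6],1]]}}

```text
time: 8.75
ee_pos: [0.6451, 0.1998, 0.2182]
eef_rot: [0.0, 1.0, -0.0, -0.0]
ft_force: [0.4, 1.1, -0.6]
width: 0.0854
gripper_force: 0.0
```

```bash
python3 - <<'E'
from h import *
for i in range(4): get_image("scene")
st()
c=look("wrist",(("lens_top",.08),("lens",.037),("gimbal_plate",0)),"w5.png"); np.save("c5.npy",c,allow_pickle=True)
im=cv2.imread("pics/w5.png").astype(int); m=((im[...,0]-im[...,1])>12).astype(np.uint8)
x,y=proj(c,[[.6455,.2,.08]])[0].astype(int); k=np.zeros_like(m);k[y-45:y+45,x-45:x+45]=1
cnt,_=cv2.findContours(m*k,0,1); e=cv2.fitEllipse(cv2.convexHull(max(cnt,key=cv2.contourArea))); print(e,atz(c,e[0],.08))
cv2.imwrite("pics/m5.png",im[max(0,y-130):y+170,x-150:x+150]*1.5)
E
```

```text
8.95 [0.6463 0.2002 0.2189] [[-1.0, 0.0, 0.004], [0.0, 1.0, 0.002], [-0.004, 0.002, -1.0]] 0.0856 [-0.6 -0.3 -1.1] 0.0
wrist lens_top 0.87 [246.1 181.1] [0.6426 0.1986]
wrist lens 0.7 [246.9 172.4] [0.6464 0.1993]
wrist gimbal_plate 0.8 [246.  165.7] [0.6486 0.1982]
wrist gimbal_plate 0.59 [401.  186.8] [0.6738 0.3782]
((247.43902587890625, 183.59983825683594), (30.768159866333008, 32.02505874633789), 92.45449829101562) [0.64493038 0.19982893 0.08      ][ WARN:0@4.796] global loadsave.cpp:1063 imwrite_ Unsupported depth image for selected encoder is fallbacked to CV_8U.
```

View pics/m5.png

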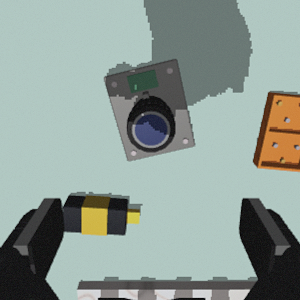

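Call:
{"method": "send_rows", "body": {"rows": [[[0,0,0],[0.07,-0.2,-0.12],1],[[0,0,0],[0.14,-0.4,-0.12],1],[[0,0,0],[0.2,-0.6,-0.12],1],[[0,0,0],[0.26,-0.8,-0.12],1],[[0,0,0],[0.29,-1.0,-0.12],1],[[0,0,0],[0.29,-1.0,-0.12],1],[[0,0,0],[0.29,-1.0,-0.12],1],[[0,0,0],[0.29,-1.0,-0.12],1]]}}

```text
time: 9.95
ee_pos: [0.5728, -0.0492, 0.2451]
eef_rot: [-0.0, 1.0, 0.0, -0.001]
ft_force: [0.6, 1.0, 0.7]
width: 0.0857
gripper_force: 0.0
```

Call:
{"method": "send_rows", "body": {"rows": [[[0,0,0],[0.07,-0.2,-0.12],1],[[0,0,0],[0.14,-0.4,-0.12],1],[[0,0,0],[0.2,-0.6,-0.12],1],[[0,0,0],[0.26,-0.8,-0.12],1],[[0,0,0],[0.29,-1.0,-0.12],1],[[0,0,0],[0.29,-1.0,-0.12],1],[[0,0,0],[0.29,-1.0,-0.12],1],[[0,0,0],[0.29,-1.0,-0.12],1]]}}

```text
time: 10.75
ee_pos: [0.5018, -0.2977, 0.2752]
eef_rot: [-0.002, 1.0, 0.001, -0.0]
ft_force: [1.0, 0.9, -0.6]
width: 0.0852
gripper_force: 0.0
```

```bash
python3 - <<'E'
from h import *
for i in range(3): get_image("scene")
st()
c=look("wrist",(("tongs",0),("tongs_grip",.036),("tongs_tips",.01),("cap",0)),"w6.png"); np.save("c6.npy",c,allow_pickle=True)
im=cv2.imread("pics/w6.png"); cv2.imwrite("pics/m6.png",np.clip(cv2.resize(im,(768,576),interpolation=3).astype(int)*1.6,0,255).astype(np.uint8))
E
```

```text
10.9 [ 0.5018 -0.2974  0.2756] [[-1.0, -0.004, -0.0], [-0.004, 1.0, 0.001], [0.0, 0.001, -1.0]] 0.0853 [ 0.5 -0.2 -0.6] 0.0
wrist tongs 0.73 [414.5 220.8] [ 0.5954 -0.0625]
wrist cap 0.53 [314.5 232. ] [ 0.6134 -0.2019]
```

View pics/m6.png

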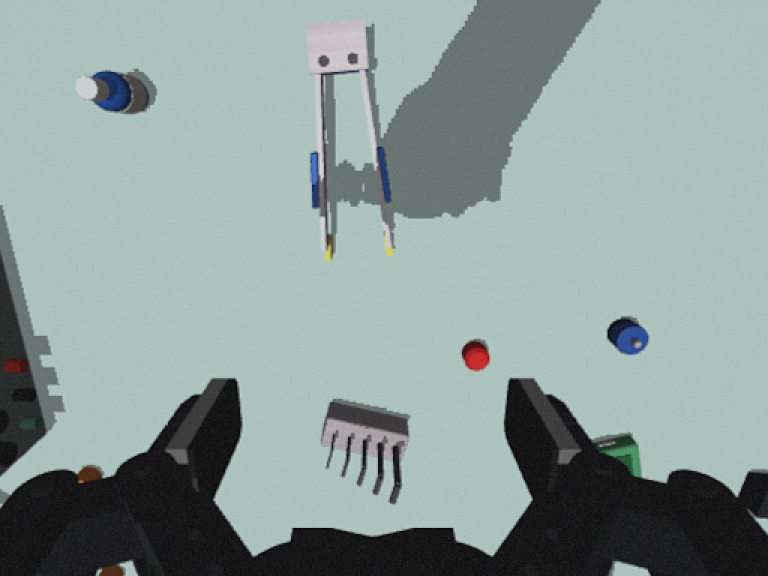

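```bash
python3 - <<'E'
from h import *
from scipy.optimize import least_squares
c=np.load("c6.npy",allow_pickle=True).item(); im=cv2.imread("pics/w6.png").astype(int); b,g,r=im[...,0],im[...,1],im[...,2]
def blobs(m,a,roi,nm):
    k=np.zeros(m.shape,np.uint8);x0,y0,x1,y1=roi;k[y0:y1,x0:x1]=1
    n,l,s,ce=cv2.connectedComponentsWithStats(m.astype(np.uint8)*k)
    o=[(s[i],ce[i]) for i in range(1,n) if s[i,4]>=a]
    for q in o: print(nm,q[0],q[1].round(1))
    return [q[1] for q in o]
Y=blobs((r-b>35)&(g-b>25),6,(200,140,280,185),"yel")
B=blobs((b-g>25)&(b-r>30),20,(190,90,275,145),"blu")
C=blobs((r-g>50),20,(280,200,350,270),"cap")
print("tips",[atz(c,p,.012).round(4) for p in Y]);print("plates",[atz(c,p,.042).round(4) for p in B]);print("cap",[atz(c,p,.010).round(4) for p in C])
f=lambda u,v:((u+.5)/1.5-.5,(v+.5)/1.5-.5)
px=np.array([f(306,27),f(366,22),f(368,69),f(312,73)])
L=np.array([[-.103,.02,.053],[-.103,-.02,.053],[-.077,-.02,.053],[-.077,.02,.053]])
# image right = +y (world)? camera right
print("heel",[atz(c,p,.053).round(4) for p in px])
print(ray(c,(256,192))[0])
E
```

```text
yel [217 159   4  15  40] [218.8 167.7]
yel [257 165   5   6  22] [259.  167.4]
blu [252  99   8  36 118] [255.7 116.1]
blu [207 102   5  36 141] [209.4 118. ]
cap [309 232  17  15 194] [317.5 238.7]
tips [array([ 0.517 , -0.3346,  0.012 ]), array([ 0.5163, -0.2829,  0.012 ])]
plates [array([ 0.4496, -0.2888,  0.042 ]), array([ 0.4518, -0.341 ,  0.042 ])]
cap [array([ 0.6188, -0.1994,  0.01  ])]
heel [array([ 0.354 , -0.3417,  0.053 ]), array([ 0.3508, -0.3021,  0.053 ]), array([ 0.379 , -0.3007,  0.053 ]), array([ 0.3817, -0.3388,  0.053 ])]
[ 0.41938407 -0.29790202  0.39838921]
```

Call:
{"method": "send_rows", "body": {"rows": [[[0,0,-0.0256],[0.08,-0.03,0.1],1],[[0,0,-0.0256],[0.185,-0.064,0.2],1],[[0,0,-0.0256],[0.185,-0.064,0.36],1],[[0,0,-0.0256],[0.185,-0.064,0.52],1],[[0,0,-0.0256],[0.185,-0.064,0.66],1],[[0,0,-0.0256],[0.185,-0.064,0.76],1],[[0,0,-0.0256],[0.185,-0.064,0.78],1],[[0,0,-0.0256],[0.185,-0.064,0.78],1]]}}

```text
time: 11.95
ee_pos: [0.4541, -0.3159, 0.0806]
eef_rot: [-0.04, 0.999, 0.0, -0.001]
ft_force: [-0.5, -0.5, 0.4]
width: 0.0851
gripper_force: 0.0
```

```bash
python3 - <<'E'
from h import *
for i in range(3): get_image("scene")
st()
c=look("wrist",(("tongs_grip",.036),("tongs_tips",.01)),"w7.png"); np.save("c7.npy",c,allow_pickle=True)
print(ray(c,(256,192))[0]); print(proj(c,[[.4555,-.3137,.036],[.5163,-.3087,.01]]))
E
```

```text
12.1 [ 0.4553 -0.3167  0.0826] [[-0.997, -0.08, 0.003], [-0.08, 0.997, -0.001], [-0.003, -0.002, -1.0]] 0.0853 [-0.2 -0.4 -0.1] 0.0
[ 0.37282905 -0.32315753  0.20512331]
[[253.17967112 232.02814452]
 [252.35740249 290.31704853]]
```

View pics/w7.png

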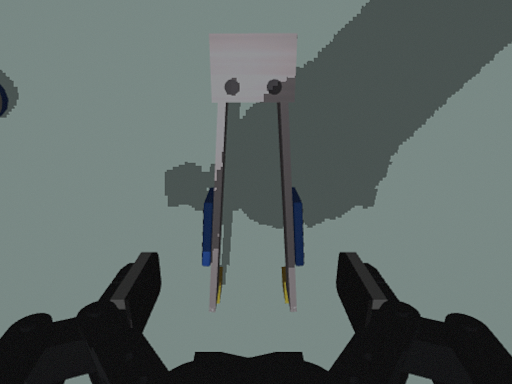

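Call:
{"method": "send_rows", "body": {"rows": [[[0,0,0],[0,0.012,0.04],1],[[0,0,0],[0,0.012,0.09],1],[[0,0,0],[0,0.012,0.14],1],[[0,0,0],[0,0.012,0.18],1],[[0,0,0],[0,0.012,0.185],1],[[0,0,0],[0,0.012,0.185],1],[[0,0,0],[0,0.012,0.185],1],[[0,0,0],[0,0.012,0.185],1]]}}

```text
time: 13.05
ee_pos: [0.4543, -0.3133, 0.0351]
eef_rot: [-0.04, 0.999, -0.0, 0.0]
ft_force: [0.9, -0.1, -0.2]
width: 0.0852
gripper_force: 0.0
```

Call:
{"method": "send_rows", "body": {"rows": [[[0,0,0],[0,0,0],0.9],[[0,0,0],[0,0,0],0.8],[[0,0,0],[0,0,0],0.7],[[0,0,0],[0,0,0],0.65],[[0,0,0],[0,0,0],0.6],[[0,0,0],[0,0,0],0.6],[[0,0,0],[0,0,0],0.6],[[0,0,0],[0,0,0],0.6]], "force": 30}}

```text
time: 13.85
ee_pos: [0.4547, -0.3135, 0.0357]
eef_rot: [-0.04, 0.999, -0.0, 0.001]
ft_force: [-0.3, -0.3, 6.5]
width: 0.0513
gripper_force: 6.0
```

Call:
{"method": "send_rows", "body": {"rows": [[[0,0,0],[0,0,-0.08],0.6],[[0,0,0],[0,0,-0.2],0.6],[[0,0,0],[0,0,-0.32],0.6],[[0,0,0],[-0.1,0,-0.44],0.6],[[0,0,0],[-0.2,0.01,-0.54],0.6],[[0,0,0],[-0.3,0.02,-0.62],0.6],[[0,0,0],[-0.38,0.02,-0.656],0.6],[[0,0,0],[-0.424,0.02,-0.656],0.6]]}}

```text
time: 14.65
ee_pos: [0.5616, -0.299, 0.2]
eef_rot: [-0.041, 0.999, -0.0, 0.002]
ft_force: [-0.4, 0.3, -0.7]
width: 0.0514
gripper_force: 3.7
```

```bash
python3 - <<'E'
from h import *
for i in range(4): get_image("scene")
st()
c=look("wrist",(("tongs_grip",.2),("tongs_tips",.174),("cap",0)),"w8.png"); np.save("c8.npy",c,allow_pickle=True)
im=cv2.imread("pics/w8.png").astype(int); b,g,r=im[...,0],im[...,1],im[...,2]
def blobs(m,a,nm,z):
    n,l,s,ce=cv2.connectedComponentsWithStats(m.astype(np.uint8))
    for i in range(1,n):
        if s[i,4]>=a: print(nm,s[i],ce[i].round(1),atz(c,ce[i],z).round(4))
blobs((r-g>50)&(abs(g-b)<40),30,"red",.013)
blobs((r-b>35)&(g-b>25),12,"yel",.2-.036+.012)
blobs((b-g>25)&(b-r>30),30,"blu",.2+.006)
print(proj(c,[[.617,-.201,0],[.617,-.201,.018]]))
E
```

```text
14.85 [ 0.5575 -0.2996  0.1971] [[-0.997, -0.079, -0.004], [-0.079, 0.997, 0.001], [0.003, 0.001, -1.0]] 0.0511 [-0.4  0.1 -1. ] 3.7
wrist cap 0.69 [330.2 226.4] [ 0.6159 -0.2011]
red [323 223  22  20 327] [333.7 232.4] [ 0.6171 -0.2004  0.013 ]
yel [215 312   6  40 142] [217.3 331.1] [ 0.6098 -0.3132  0.176 ]
yel [278 312   6  40 144] [280.3 331.4] [ 0.6072 -0.2768  0.176 ]
blu [453 214  27  24 439] [465.3 225.3] [ 0.521  -0.2143  0.206 ]
blu [296 243  12  82 884] [302.  283.2] [ 0.5534 -0.2765  0.206 ]
blu [187 244  14  82 885] [193.9 283.9] [ 0.5574 -0.3231  0.206 ]
[[330.16965766 227.28109704]
 [334.3816006  234.35472669]]
```

Call:
{"method": "send_rows", "body": {"rows": [[[0,0,0],[-0.01,0.1,0],0.6],[[0,0,0],[-0.02,0.2,0],0.6],[[0,0,0],[-0.03,0.3,0.05],0.6],[[0,0,0],[-0.03,0.376,0.15],0.6],[[0,0,0],[-0.03,0.376,0.27],0.6],[[0,0,0],[-0.03,0.376,0.38],0.6],[[0,0,0],[-0.03,0.376,0.44],0.6],[[0,0,0],[-0.03,0.376,0.44],0.6]]}}

```text
time: 15.85
ee_pos: [0.5574, -0.2051, 0.0867]
eef_rot: [-0.04, 0.999, 0.001, -0.002]
ft_force: [0.5, 0.0, -0.1]
width: 0.0512
gripper_force: 3.7
```

```bash
python3 - <<'E'
from h import *
for i in range(4): get_image("scene")
st()
c=look("wrist",(("cap",0),),"w9.png"); np.save("c9.npy",c,allow_pickle=True)
im=cv2.imread("pics/w9.png").astype(int); b,g,r=im[...,0],im[...,1],im[...,2]
def blobs(m,a,nm,z):
    n,l,s,ce=cv2.connectedComponentsWithStats(m.astype(np.uint8))
    for i in range(1,n):
        if s[i,4]>=a: print(nm,s[i],ce[i].round(1),atz(c,ce[i],z).round(4))
blobs((r-g>40)&(abs(g-b)<40),30,"red",.015)
blobs((r-b>35)&(g-b>25),12,"yel",.085-.036+.008)
E
```

```text
16.05 [ 0.5602 -0.206   0.0902] [[-0.997, -0.08, 0.003], [-0.08, 0.997, -0.001], [-0.003, -0.001, -1.0]] 0.051 [-0.   0.2 -1.4] 3.7
wrist cap 0.55 [251.  270.4] [ 0.6155 -0.1992]
red [235 260  31  36 761] [249.5 279.7] [ 0.6138 -0.2006  0.015 ]
yel [215 312   6  40 156] [217.4 330.5] [ 0.6238 -0.2202  0.057 ]
yel [278 312   6  40 157] [280.2 331.1] [ 0.6211 -0.1808  0.057 ]
```

Call:
{"method": "send_rows", "body": {"rows": [[[0,0,0],[0.012,0.003,0.02],0.6],[[0,0,0],[0.012,0.003,0.05],0.6],[[0,0,0],[0.012,0.003,0.09],0.6],[[0,0,0],[0.012,0.003,0.13],0.6],[[0,0,0],[0.012,0.003,0.17],0.6],[[0,0,0],[0.012,0.003,0.2],0.6],[[0,0,0],[0.012,0.003,0.208],0.6],[[0,0,0],[0.012,0.003,0.208],0.6]]}}

```text
time: 16.95
ee_pos: [0.556, -0.2047, 0.0364]
eef_rot: [-0.04, 0.999, 0.0, -0.0]
ft_force: [-0.5, -0.6, -0.3]
width: 0.0515
gripper_force: 3.7
```

```bash
python3 - <<'E'
from h import *
for i in range(3): get_image("scene")
st()
c=look("wrist",(("cap",0),),"w10.png")
im=cv2.imread("pics/w10.png").astype(int); b,g,r=im[...,0],im[...,1],im[...,2]
def blobs(m,a,nm,z):
    n,l,s,ce=cv2.connectedComponentsWithStats(m.astype(np.uint8))
    for i in range(1,n):
        if s[i,4]>=a: print(nm,s[i],ce[i].round(1),atz(c,ce[i],z).round(4))
blobs((r-g>40)&(abs(g-b)<40),30,"red",.015)
blobs((r-b>35)&(g-b>25),12,"yel",.01)
E
```

```text
17.1 [ 0.5564 -0.2049  0.037 ] [[-0.997, -0.08, 0.001], [-0.08, 0.997, -0.0], [-0.001, -0.0, -1.0]] 0.0514 [-0.3  0.1 -1.1] 3.7
wrist cap 0.64 [249.6 322.4] [ 0.6153 -0.1992]
red [ 228  309   40   49 1476] [247.4 334.2] [ 0.6106 -0.2009  0.015 ]
yel [215 310   6  42 178] [217.6 328.9] [ 0.6129 -0.2187  0.01  ]
yel [278 310   6  42 169] [280.2 330.3] [ 0.6108 -0.181   0.01  ]
```

Call:
{"method": "send_rows", "body": {"rows": [[[0,0,0],[0,0,0],0.55],[[0,0,0],[0,0,0],0.5],[[0,0,0],[0,0,0],0.45],[[0,0,0],[0,0,0],0.42],[[0,0,0],[0,0,0],0.42],[[0,0,0],[0,0,0],0.42],[[0,0,0],[0,0,0],0.42],[[0,0,0],[0,0,0],0.42]], "force": 30}}

```text
time: 18.0
ee_pos: [0.5564, -0.205, 0.0374]
eef_rot: [-0.04, 0.999, -0.0, 0.0]
ft_force: [-1.4, -0.4, 5.8]
width: 0.0422
gripper_force: 30.6
```

Call:
{"method": "send_rows", "body": {"rows": [[[0,0,0],[0,0,-0.04],0.4],[[0,0,0],[0,0,-0.12],0.4],[[0,0,0],[0,0,-0.22],0.4],[[0,0,0],[0,0,-0.32],0.4],[[0,0,0],[0,0,-0.42],0.4],[[0,0,0],[0,0,-0.52],0.4],[[0,0,0],[0,0,-0.58],0.4],[[0,0,0],[0,0,-0.58],0.4]]}}

```text
time: 18.8
ee_pos: [0.5574, -0.2052, 0.1844]
eef_rot: [-0.04, 0.999, -0.001, 0.003]
ft_force: [-0.1, -0.4, -0.5]
width: 0.0422
gripper_force: 30.7
```

```bash
cat >> h.py <<'E'
def blobs(c,im,m,a,nm,z):
    n,l,s,ce=cv2.connectedComponentsWithStats(m.astype(np.uint8))
    for i in range(1,n):
        if s[i,4]>=a: print(nm,s[i],ce[i].round(1),atz(c,ce[i],z).round(4))
def capseen(name):
    for i in range(4): get_image("scene")
    st(); z=state()["ee_pos"][2]
    c=look("wrist",(("cap",z-.037),),name)
    im=cv2.imread("pics/"+name).astype(int); b,g,r=im[...,0],im[...,1],im[...,2]
    blobs(c,im,(r-g>40)&(abs(g-b)<40),30,"red",z-.02)
    blobs(c,im,(r-b>35)&(g-b>25),12,"yel",z-.026)
E
python3 - <<'E'
from h import *
capseen("w11.png")
c=look("scene",(("cap",.145),),"s11.png"); print(proj(c,[[.617,-.2005,.145]]))
E
```

```text
19.0 [ 0.5553 -0.2044  0.1804] [[-0.997, -0.08, -0.002], [-0.08, 0.997, 0.001], [0.002, 0.001, -1.0]] 0.042 [-0.1 -0.1 -1.6] 30.7
wrist cap 0.89 [249.5 323.3] [ 0.6146 -0.1986]
red [ 230  325   39   33 1008] [249.  340.9] [ 0.6122 -0.1992  0.1604]
yel [225 308   5  46 163] [227.  329.5] [ 0.6106 -0.2125  0.1544]
yel [269 308   5  45 173] [270.6 329.9] [ 0.6087 -0.1865  0.1544]
yel [496 349  16  16  75] [505.2 354.7] [ 0.616  -0.04    0.1544]
yel [503 367   9  17  85] [508.3 377.6] [ 0.6341 -0.0315  0.1544]
scene cap 0.57 [203.9 190.7] [ 0.6122 -0.2013]
scene cap 0.31 [201.  169.6] [ 0.5017 -0.1861]
[[204.56250805 191.59725765]]
```

Call:
{"method": "send_rows", "body": {"rows": [[[0,0,0],[-0.01,0.06,0],0.4],[[0,0,0],[-0.03,0.16,0],0.4],[[0,0,0],[-0.04,0.28,0],0.4],[[0,0,0],[-0.06,0.4,0],0.4],[[0,0,0],[-0.08,0.52,0],0.4],[[0,0,0],[-0.1,0.64,0],0.4],[[0,0,0],[-0.12,0.74,0],0.4],[[0,0,0],[-0.124,0.79,0],0.4]]}}

```text
time: 20.0
ee_pos: [0.5711, -0.001, 0.1816]
eef_rot: [-0.043, 0.999, 0.001, -0.0]
ft_force: [-0.1, 0.6, -1.8]
width: 0.0421
gripper_force: 30.7
```

Call:
{"method": "send_rows", "body": {"rows": [[[0,0,0],[-0.01,0.06,0],0.4],[[0,0,0],[-0.03,0.16,0],0.4],[[0,0,0],[-0.04,0.28,0],0.4],[[0,0,0],[-0.06,0.4,0],0.4],[[0,0,0],[-0.08,0.52,0],0.4],[[0,0,0],[-0.1,0.64,0],0.4],[[0,0,0],[-0.12,0.74,0],0.4],[[0,0,0],[-0.124,0.79,0],0.4]]}}

```text
time: 20.8
ee_pos: [0.5861, 0.1965, 0.1816]
eef_rot: [-0.041, 0.999, 0.0, 0.0]
ft_force: [0.2, 0.2, -1.5]
width: 0.0417
gripper_force: 30.7
```

```bash
python3 - <<'E'
from h import *
capseen("w12.png")
look("wrist",(("lens_top",.08),))
look("scene",(("cap",.14),("lens_top",.08),("socket",.044)))
look("top",(("cap",.14),("lens_top",.08)))
E
```

```text
21.0 [0.5862 0.1921 0.1815] [[-0.997, -0.079, -0.0], [-0.079, 0.997, -0.001], [0.001, -0.001, -1.0]] 0.0424 [-0.4 -0.4 -0.4] 30.7
wrist cap 0.84 [247.1 321.9] [0.6448 0.1961]
red [375 254  36   7  58] [392.2 257.1] [0.582  0.2677 0.1615]
red [421 261  20   5  32] [430.7 263.3] [0.5841 0.2888 0.1615]
red [ 229  309   40   49 1457] [248.7 334.3] [0.6385 0.1966 0.1615]
yel [ 357  225  125   84 4986] [415.6 263.4] [0.5881 0.2848 0.1555]
yel [268 307   6  46 182] [270.5 329.1] [0.6392 0.2098 0.1555]
yel [225 308   6  46 181] [227. 329.] [0.6413 0.1839 0.1555]
yel [193 326   5  15  51] [195.2 331.5] [0.6447 0.1649 0.1555]
wrist lens_top 0.92 [254.4 265.4] [0.6438 0.2011]
scene cap 0.48 [337.5 173.4] [0.6402 0.2042]
scene cap 0.23 [266.4 247.1] [ 0.8743 -0.1093]
scene lens_top 0.73 [335.6 189.1] [0.6388 0.2071]
scene socket 0.8 [332.7 202.5] [0.6571 0.1924]
top lens_top 0.41 [186.2 158.8] [0.6469 0.1965]
top lens_top 0.39 [184.5 160.7] [0.6407 0.2019]
```

Call:
{"method": "send_rows", "body": {"rows": [[[0,0,0],[0,0.006,0.02],0.4],[[0,0,0],[0,0.012,0.04],0.4],[[0,0,0],[0,0.012,0.056],0.4],[[0,0,0],[0,0.012,0.056],0.4],[[0,0,0],[0,0.012,0.056],0.4],[[0,0,0],[0,0.012,0.056],0.4],[[0,0,0],[0,0.012,0.056],0.4],[[0,0,0],[0,0.012,0.056],0.4]]}}

```text
time: 22.35
ee_pos: [0.5861, 0.1969, 0.168]
eef_rot: [-0.04, 0.999, 0.0, 0.0]
ft_force: [0.1, 0.0, -0.5]
width: 0.0423
gripper_force: 30.7
```

Call:
{"method": "send_rows", "body": {"rows": [[[0,0,0],[0,0,0],0.4],[[0,0,0],[0,0,0],0.4],[[0,0,0],[0,0,0],0.4],[[0,0,0],[0,0,0],0.4],[[0,0,0],[0,0,0],0.4],[[0,0,0],[0,0,0],0.4],[[0,0,0],[0,0,0],0.4],[[0,0,0],[0,0,0],0.4]]}}

```text
time: 23.15
ee_pos: [0.586, 0.1969, 0.1677]
eef_rot: [-0.04, 0.999, 0.0, -0.0]
ft_force: [-0.0, 0.8, -0.7]
width: 0.042
gripper_force: 30.7
```

```bash
python3 - <<'E'
from h import *
capseen("w13.png")
print(close_job()); 
E
```

```text
23.35 [0.586  0.1969 0.1677] [[-0.997, -0.08, -0.0], [-0.08, 0.997, 0.0], [-0.0, 0.0, -1.0]] 0.0425 [0.4 0.2 0.2] 30.7
wrist cap 0.64 [248.2 323.6] [0.6459 0.2019]
red [375 260  37   8  61] [393.  263.6] [0.5855 0.2738 0.1477]
red [424 268  20   5  35] [433.3 270.2] [0.5877 0.2962 0.1477]
red [ 229  309   40   49 1494] [248.7 334. ] [0.6381 0.2015 0.1477]
yel [ 358  231  129   87 5065] [418.5 269.3] [0.5914 0.2923 0.1417]
yel [268 307   6  46 178] [270.5 329. ] [0.6389 0.2147 0.1417]
yel [225 308   6  46 180] [227. 329.] [0.6411 0.1888 0.1417]
yel [210 337   4  11  30] [211.9 342.7] [0.6522 0.1802 0.1417]
the job is handed in; nothing more can be done
None
```

The lens is seated in the socket and released, and the tongs are holding the red cap centred about 5 cm above it; I handed the job in at about 23 s, and no verdict came back.

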